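# Prop the arm of the stake holder with its levelling foot

## Task

Slide the long steel bar under the raised foot of the stake holder so that the whole foot pad is above the bar, with the bar flat on the bench. Then screw the foot down by its black knob (clockwise from above) until the pad just touches the bar with a light pressure, never forcing it, and let go; do not disturb the other things on the bench.

Things in the scene. Friction and masses are not known exactly. Their poses are not given: they have to be found in the camera images.
- holder: Steel stake holder, bolted down. Origin at bench level on the levelling screw's vertical axis. A rigid arm 28 mm wide, 48 to 64 mm above the bench, runs from the screw to a 40 mm column on a 90 x 90 x 12 mm base plate, centred at x 120, y 130 mm. Boss at the screw: 38 mm across, 44 to 66 mm up. A domed stake, top 104 mm up, stands on the arm 127 mm from the screw. Only the foot hangs below.
- screw: Vertical levelling screw at the arm's free end. Origin on its axis, mid-height of its round black fluted knob, 30 mm across, 24 mm tall; moves with the screw, does not show turning. The round rubber foot pad, 34 mm across, turns with the knob; its underside is 77.5 to 79.5 mm below this point, different each time, so the touch must be felt; at the start it is over 1 mm higher than the bar's top.
- knob (a joint): Turn of the knob (rad), growing clockwise seen from above, which drives the screw down 6 mm a turn (0.955 mm per rad). Starts at 0.5 to 2, stops at 9. Turns freely with about 0.02 N m and stays where left. Once the pad touches, its push grows by some 3 N per 0.1 rad, and the torque by 0.01 to 0.02 N m per newton, as the pad rubs on the bar.
- bar: Plain ground steel bar, 140 mm long (its x), 52 mm wide (its y), 15 mm high, about 0.85 kg, loose and lying flat on the bench. Origin at the centre of its underside, z up.
- bench_block: Square steel bench block, 76 x 76 x 22 mm, a bystander that lies loose, left or right of the middle of the bench, in the place that the bar does not take. Origin at the centre of its underside.
- hammer: Bystander: hammer 260 mm long, lying; origin under the middle.
- bottle: Bystander: white plastic bottle with red spout, 64 mm across, 195 mm tall; origin at the centre of its underside.
- tin: Bystander: round tin, 60 mm across, 60 mm tall; origin at the centre of its underside.
- clear_box: Bystander: clear open plastic box 110 x 80 x 30 mm; origin at the centre of its underside.
- screwdriver: Bystander: screwdriver 200 mm long, lying along its x; origin under the middle.
- mandrel: Bystander: ring mandrel, wooden handle (90 mm, towards -x) and tapered steel cone (150 mm, towards +x), lying; origin under where they join.
There are look-alikes about, which are no part of the job. Leave any brown, orange or purple look-alike of the bar alone.

How it is judged:
By the outcome, as a careful person would: the job done as asked, in the order asked, and still so for the second after the job is handed in, with the robot touching nothing.
It also fails if it takes over 72 s, if anything falls off the work surface, if the arm or the gripper's body presses on something with over 40 N, if the wrist force passes 120 N, or if a joint passes its speed limit or range.

## Robot

A 6-joint arm with a two-finger parallel gripper is mounted at the origin on the work surface. World frame = base frame: x ahead of the robot, y to its left, z up, the work surface at z = 0. Lengths are in m, angles in rad, forces in N, time in s.
With the tool pointing down it reaches from about 0.225 to 0.875 m from the base axis. Payload 3.4 kg.
Tool frame: the origin (TCP) lies between the finger pads; the fingertips stand 8 mm ahead of it and the grasp point (between the pads) lies 11 mm behind it; z points along the fingers, y is the line along which they close (so a half turn about z gives the same grasp; the last joint's range is limited). The gripper opens to 85 mm and grips with 20 to 120 N. Pads are 22 mm wide; open, the fingers measure 114 mm over their backs; the gripper's body (76 mm by 85 mm) begins 54 mm behind the grasp point. The pads swing forward as they close: fully open they stand 13 mm farther back than shut.
Start: joints at [1.132, 0.276, 1.505, -0, 1.361, -0.121], TCP at [0.18, 0.546, 0.205] pointing down, gripper open.
Joint ranges: [-2.89, 2.89], [-0.75, 2.08], [0.22, 2.7], [-1.18, 4.32], [0.11, 2.71], [-2.7, 2.7]. Speed limits (rad/s): [2.57, 2.57, 3.14, 3.14, 3.14, 3.14].

## Interface

Orientations are given as a unit quaternion [w, x, y, z].
In Python, from rig import manip, optics, finder gives the robot as it stands.
- The arm moves only by the tool servo_tool, never from a script. Its argument "increments" is a list of rows, each a list of 7 numbers: the shift along the tool's x, y, z in cm, then the turn, a rotation vector about the tool's x, y, z in degrees, then the closure, from -1 (fully open) to 1 (shut). In form: [[x, y, z, rx, ry, rz, gripper], ...]. A call has exactly 5 rows; each row shifts and turns the commanded pose from where the row before left it, along the tool's axes as they then stand; what a row does not reach is not made up. A row lasts 1/10 s, in which the tool goes at most 50 mm and 8.59 degrees, less where a joint would pass 70% of its speed; a pose out of reach is approached as far as the arm can. A call is refused whole if a number of a shift passes 5 or a number of a turn 8.59, either way. A call with a gripper value outside its range is refused whole. The fingers move at their own pace and stop on an object; "squeeze" is the grip in N (left out, the last holds). Time passes only in rows, so rows that do not move let the fingers close, or fill a call up. It gives the time, the measured TCP pose, the force, the opening and the grip force at its end, in the units of the state.
- manip.get_state(): the state, without advancing time (a new reading comes with each control period).
- optics.get_image(name): name is "scene" or "top" or "wrist"; returns the picture (420x560x3 uint8, red, green, blue); there is no depth.
- optics.get_calibration(name): a dict with "fov_y" (degrees; the focal length in pixels is half the picture's height over the tangent of half this angle, whatever the lens; pixels are square), "cx", "cy" (the principal point, pixels), "world_to_cam" (4x4, takes a point from world to camera coordinates). Camera axes: x right, y down, z forward; pixel columns grow to the right and rows downward; lengths in m; the calibration is good to about 2 mm. A picture is of the moment at which its call begins: read the wrist's pose just before it. get_calibration takes no time and is no camera call; for the wrist camera it gives the pose at the moment of the call.
- manip.sign_off(): hands the job in; it is judged then, once.
Trained networks look in the newest picture that a camera, given by its name, has taken for a name from the list of things; names that differ only in an ending like _2 or _b are one class to them, and where a whole thing is asked for, a point or a joint stands for the part that bears it (a point fixed in the world has none). Each returns a list of dicts, best first, with "p" (0 to 1); they miss things now and then, are a little off and sometimes report something else, mostly with a low value. They report only what shows in the picture. A call takes as long as a camera call. They do not tell look-alikes from the thing itself.
- finder.silhouettes(label, camera): "region" (420x560 bool, what is visible of it) and "box" ([centre column, centre row, width, height] in pixels, round what is visible of it).
- finder.tip_of(label, camera): "at" ([column, row] in pixels: a listed point, or the origin of a listed thing).
The state is a dict: "clock": time; "qpos": joint angles; "qd": joint speeds; "effort": joint torques, N m; "position": TCP position; "ee_rot": TCP orientation; "contact_force": force on the tool from outside, world axes, zero at the start; "moment": the same for the moment, N m; "width": finger opening in m; "gripper_force": force on a finger pad.
Only numpy, scipy, OpenCV 4.12 (cv2) and the standard library are available. Lean on these libraries where they do the work, as an engineer would, in place of code of your own. Each camera call takes 0.05 s, during which the arm holds its last target. There are 200 camera calls.

## Working session

There is one attempt and no reset: what is moved stays moved. The work goes in short steps, Python scripts to look and compute and a tool call to move; the robot and the scene stay as the last step left them, time stands still between calls to the robot, and variables do not carry over. Pictures are saved under pics/ and viewed, at most 10 in all, crops included, and the job is handed in when it is done.

Besides the shell and the picture viewer there is one more tool, called after "Call:" as name(argument=value, ...) on one line, values as JSON. servo_tool: Moves the arm, as the interface text tells. Its arguments: {"type":"object","properties":{"increments":{"type":"array","items":{"type":"array","items":{"type":"number"}}},"squeeze":{"type":"number"}},"required":["increments"]}

```bash
mkdir -p pics; cat > h.py <<'E'
import numpy as np, cv2
from rig import manip, optics, finder
def shot(c,n):
    im=optics.get_image(c); cv2.imwrite(f'pics/{n}.png',im[:,:,::-1]); return im
def cal(c):
    k=optics.get_calibration(c); f=210/np.tan(np.radians(k['fov_y'])/2); return f,k['cx'],k['cy'],np.array(k['world_to_cam'])
def ray(K,p):
    f,cx,cy,T=K; d=np.array([(p[0]-cx)/f,(p[1]-cy)/f,1]); R=T[:3,:3]; return -R.T@T[:3,3], R.T@d
def onz(K,p,z):
    o,d=ray(K,p); return o+d*(z-o[2])/d[2]
def proj(K,P):
    f,cx,cy,T=K; c=T[:3,:3]@np.asarray(P,float)+T[:3,3]; return np.array([cx+f*c[0]/c[2],cy+f*c[1]/c[2]])
def tri(obs):
    A=np.zeros((3,3));b=np.zeros(3)
    for K,p in obs:
        o,d=ray(K,p); d/=np.linalg.norm(d); M=np.eye(3)-np.outer(d,d); A+=M;b+=M@o
    return np.linalg.solve(A,b)
E
python3 - <<'E'
from h import *
np.set_printoptions(precision=4,suppress=True)
print(manip.get_state())
a=shot('top','top0'); b=shot('scene','scene0')
cv2.imwrite('pics/both.png',cv2.resize(np.vstack([a,b])[:,:,::-1],(560,840))) 
for c in ('top','scene'):
    K=cal(c); print(c,K)
    for n in ('bar','screw','knob','holder','bench_block','hammer','bottle','tin','clear_box','screwdriver','mandrel'):
        for r in finder.tip_of(n,c)[:4]: print(c,n,round(r['p'],2),np.round(r['at'],1),onz(K,r['at'],0))
E
```

```text
{'clock': 0.0, 'qpos': array([ 1.132 ,  0.2766,  1.5061, -0.    ,  1.3608, -0.121 ]), 'qd': array([ 0.0007, -0.0021, -0.0004, -0.0001,  0.0001,  0.001 ]), 'effort': array([ -0.0018, -41.677 , -24.5804,  -0.0001,   0.011 ,  -0.    ]), 'position': array([0.1794, 0.5457, 0.2042]), 'ee_rot': array([-0.0003,  0.1582,  0.9874, -0.0009]), 'contact_force': array([-0.1474,  0.3579,  0.5103]), 'moment': array([-0.0026,  0.005 ,  0.0841]), 'gripper_force': 0.0, 'width': 0.08540366835481034}
top (np.float64(496.02362648666764), 279.8492437679349, 214.69144900580292, array([[-0.0197, -0.9998, -0.0073,  0.0257],
       [-0.9918,  0.0204, -0.1262,  0.5104],
       [ 0.1263,  0.0047, -0.992 ,  1.5038],
       [ 0.    ,  0.    ,  0.    ,  1.    ]]))
top bar 0.9 [295.1 162.8] [ 0.6816 -0.0366  0.    ]
top bar 0.81 [195.2 234. ] [0.4591 0.2835 0.    ]
top bar 0.64 [203.3 294.8] [0.2694 0.258  0.    ]
top bar 0.61 [314.2 268.7] [ 0.343  -0.0882  0.    ]
top screw 0.6 [267.5 194. ] [0.5821 0.0536 0.    ]Traceback (most recent call last):
  File "<stdin>", line 9, in <module>
ValueError: it knows: bar, bench_block, bottle, clear_box, hammer, holder, mandrel, screw, screwdriver, tin
```

View pics/top0.png

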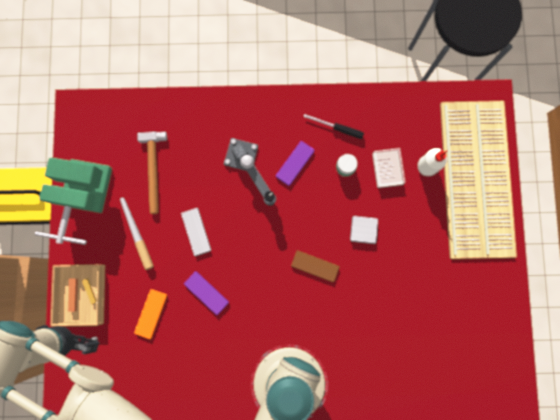

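View pics/scene0.png

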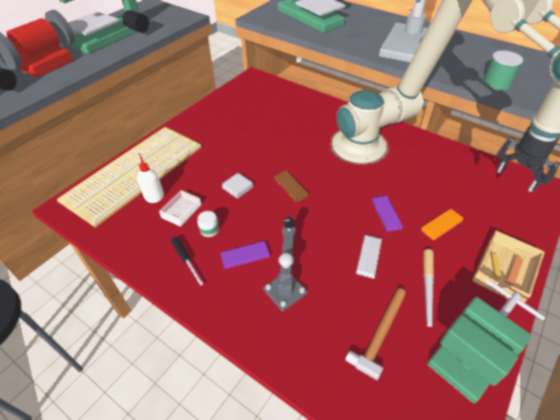

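The top view shows the grey steel bar near (196,232), the bench block near (364,230), the knob near (269,198) and the base near (241,153). In the scene view the bar is near (370,256) and the knob near (289,222). The purple, orange and brown bars are look-alikes.

```bash
python3 - <<'E'
from h import *
np.set_printoptions(precision=4,suppress=True)
Ks={c:cal(c) for c in('top','scene')}
for n in('bar','screw','holder','mandrel','bench_block'):
    for c in Ks:
        if n!='bar' :
            for r in finder.tip_of(n,c)[:2]: print('tip',c,n,round(r['p'],2),np.round(r['at'],1),onz(Ks[c],r['at'],0))
        for r in finder.silhouettes(n,c)[:5]:
            m=r['region'].astype(np.uint8); rc=cv2.minAreaRect(cv2.findNonZero(m)); bp=cv2.boxPoints(rc)
            print(c,n,round(r['p'],2),r['box'],'ctr',np.round(rc[0],1))
            if n in('bar','screw'):
                P=np.array([onz(Ks[c],q,0.010 if n=='bar' else .08)[:2] for q in bp]); print(P.tolist())
S={}
for c in Ks:
    r=finder.tip_of('screw',c)
    if r: S[c]=r[0]['at']
if len(S)==2: print('screw',tri([(Ks[c],S[c]) for c in S]))
E
```

```text
top bar 0.84 [204.1, 291.9, 43.4, 42.5] ctr [205.6 292.4]
[[0.30598731232755, 0.31909330644299494], [0.3446882982794644, 0.28210459978557584], [0.24797936364823198, 0.1797574588713651], [0.20989046135471562, 0.21675271959875506]]
top bar 0.74 [315.6, 265.8, 52.8, 25.5] ctr [314.4 265.7]
[[0.351531988122602, -0.012704721952107638], [0.40443124503509087, -0.03397929891863896], [0.3525393406011575, -0.1642209976135882], [0.3001045409434433, -0.1424925898618653]]
top bar 0.71 [294.7, 164.4, 36.6, 44.0] ctr [294.2 162.4]
[[0.6415097251214297, 0.03211829297303702], [0.755574537028245, -0.055321132739998446], [0.7199357615132125, -0.09940744338298098], [0.6065188670484885, -0.011837867010311962]]
top bar 0.64 [152.3, 313.9, 27.5, 47.3] ctr [149.7 313.4]
[[0.16079163650086972, 0.4689985671995424], [0.2910369765962377, 0.42248526062162733], [0.2723349694277356, 0.37287280515486276], [0.14250563535236693, 0.41983254947266574]]
top bar 0.59 [197.7, 230.8, 29.2, 43.7] ctr [195.1 231.3]
[[0.5255493213440835, 0.32978487711029847], [0.5416673678233221, 0.27874905038954334], [0.4084760960556138, 0.2
[... 1433 characters left out ...]
.85 [141.6 238.6] [0.448  0.4525 0.    ]
tip top mandrel 0.23 [266.6 197.7] [0.5703 0.0566 0.    ]
top mandrel 0.95 [137.6, 234.2, 32.7, 74.2] ctr [135.6 232.9]
top mandrel 0.3 [198.4, 233.3, 30.4, 43.2] ctr [195.8 231.4]
tip scene mandrel 0.78 [425.9 280.4] [0.446  0.4578 0.    ]
tip scene mandrel 0.49 [382.1 328.4] [0.6552 0.4177 0.    ]
scene mandrel 0.61 [428.6, 287.8, 6.4, 78.0] ctr [428.  287.5]
tip top bench_block 0.88 [362.2 230.2] [ 0.4605 -0.2425  0.    ]
top bench_block 0.89 [365.0, 230.7, 25.3, 30.3] ctr [363.4 229.3]
tip scene bench_block 0.58 [233.5 185.9] [ 0.4654 -0.2609  0.    ]
scene bench_block 0.86 [236.6, 186.8, 28.9, 25.6] ctr [237. 185.]
screw [ 0.5933 -0.0121  0.2365]
```

```bash
cat >> h.py <<'E'
from scipy.spatial.transform import Rotation as Rn
def R0():
    q=manip.get_state()['ee_rot']; return Rn.from_quat([q[1],q[2],q[3],q[0]])
def plan(target,yaw,n,g,p0=None,Rs=None):
    """yaw: world angle (deg) of tool y axis, tool pointing down; half-turn ambiguity chosen nearest"""
    Rs=Rs or R0(); p=np.array(manip.get_state()['position'] if p0 is None else p0)
    y=np.radians(yaw); Y=np.array([np.cos(y),np.sin(y),0]); Z=np.array([0,0,-1.]); 
    Rt=Rn.from_matrix(np.c_[np.cross(Y,Z),Y,Z])
    rv=(Rs.inv()*Rt).as_rotvec()/n; d=(np.array(target)-p)/n; R=Rs
    for i in range(n):
        t=R.inv().apply(d)*100; print('[%.2f,%.2f,%.2f,%.2f,%.2f,%.2f,%g]'%(*t,*np.degrees(rv),g),end=',' if (i+1)%5 else '\n'); R=R*Rn.from_rotvec(rv)
    print()
E
python3 - <<'E'
from h import *
np.set_printoptions(precision=4,suppress=True)
K={c:cal(c) for c in('top','scene')}
print('screw',tri([(K['top'],(267.5,194)),(K['scene'],(289.5,220.2))]))
print('holder tip',onz(K['top'],(241,153),.01))
plan((.42,.265,.22),108.2,10,-1)
KW=cal('wrist');p=manip.get_state()['position'];print(KW, R0().inv().apply(ray(KW,(280,210))[0]-p),R0().inv().apply(ray(KW,(280,210))[1]))
E
```

```text
screw [0.5627 0.0508 0.1123]
holder tip [0.7149 0.1357 0.01  ]
[-3.16,-1.92,-0.15,0.00,-0.00,-3.64,-1],[-3.03,-2.12,-0.15,0.00,-0.00,-3.64,-1],[-2.89,-2.31,-0.15,0.00,-0.00,-3.64,-1],[-2.74,-2.48,-0.15,0.00,-0.00,-3.64,-1],[-2.58,-2.65,-0.15,0.00,-0.00,-3.64,-1]
[-2.40,-2.81,-0.15,0.00,-0.00,-3.64,-1],[-2.22,-2.96,-0.15,0.00,-0.00,-3.64,-1],[-2.03,-3.09,-0.15,0.00,-0.00,-3.64,-1],[-1.83,-3.22,-0.15,0.00,-0.00,-3.64,-1],[-1.62,-3.33,-0.15,0.00,-0.00,-3.64,-1]

(np.float64(364.1124504922703), 281.04772090698174, 209.6702764805445, array([[ 0.3127,  0.9498,  0.0009, -0.5751],
       [ 0.9162, -0.3019,  0.2635, -0.0335],
       [ 0.2505, -0.0816, -0.9647,  0.378 ],
       [ 0.    ,  0.    ,  0.    ,  1.    ]])) [ 0.0672 -0.0002 -0.1688] [-0.2644 -0.0021  0.9644]
```

Call:
servo_tool(increments=[[-3.16,-1.92,-0.15,0,0,-3.64,-1],[-3.03,-2.12,-0.15,0,0,-3.64,-1],[-2.89,-2.31,-0.15,0,0,-3.64,-1],[-2.74,-2.48,-0.15,0,0,-3.64,-1],[-2.58,-2.65,-0.15,0,0,-3.64,-1]])

```text
clock: 1.7
position: [0.3005, 0.4046, 0.2128]
ee_rot: [0.0, -0.001, 1.0, 0.0]
contact_force: [0.7, -0.5, -0.1]
width: 0.0855
gripper_force: 0.0
```

Call:
servo_tool(increments=[[-2.4,-2.81,-0.15,0,0,-3.64,-1],[-2.22,-2.96,-0.15,0,0,-3.64,-1],[-2.03,-3.09,-0.15,0,0,-3.64,-1],[-1.83,-3.22,-0.15,0,0,-3.64,-1],[-1.62,-3.33,-0.15,0,0,-3.64,-1]])

```text
clock: 2.2
position: [0.4208, 0.2638, 0.2204]
ee_rot: [0.0, -0.159, 0.987, 0.0]
contact_force: [0.8, 0.1, -0.1]
width: 0.0856
gripper_force: 0.0
```

```bash
cat > look.py <<'E'
import sys
from h import *
np.set_printoptions(precision=4,suppress=True)
n=sys.argv[1]; shot('wrist',n); K=cal('wrist'); s=manip.get_state(); print(s['clock'],s['position'],s['ee_rot'],s['width'])
import pickle
out={'K':K}
for l in('bar','screw','holder'):
    for r in finder.silhouettes(l,'wrist')[:3]:
        m=r['region'].astype(np.uint8); rc=cv2.minAreaRect(cv2.findNonZero(m)); bp=cv2.boxPoints(rc)
        print(l,round(r['p'],2),np.round(r['box'],1),np.round(bp,1).tolist())
        if l=='bar':
            P=np.array([onz(K,q,.015)[:2] for q in bp]); e=np.diff(np.vstack([P,P[:1]]),axis=0); print(P.tolist(),P.mean(0),np.linalg.norm(e,axis=1),np.degrees(np.arctan2(e[:,1],e[:,0])))
    for r in finder.tip_of(l,'wrist')[:3]: print('tip',l,round(r['p'],2),r['at'],onz(K,r['at'],.0),onz(K,r['at'],.098))
E
python3 look.py w1
```

```text
2.25 [0.4252 0.2596 0.2206] [ 0.0022 -0.1588  0.9873 -0.0027] 0.08557377117723489
bar 0.95 [14.9 33.  29.5 65.8] [[-0.0, 0.0], [30.0, 0.0], [30.0, 64.0], [0.0, 64.0]]
[[0.35063826271679, -0.03893304515476015], [0.34197328364946306, -0.012559953672587332], [0.39751417528445204, -0.004972777861124961], [0.40658238550022324, -0.03250526009774424]] [ 0.3742 -0.0222] [0.0278 0.0561 0.029  0.0563] [ 108.1881    7.7788  -71.77   -173.4457]
bar 0.83 [287.8 218.5  51.  126.7] [[260.0, 281.0], [260.0, 156.0], [310.0, 156.0], [310.0, 281.0]]
[[0.5464392667152236, 0.27369097949921817], [0.4122660518334162, 0.23170684596011487], [0.3961882011775353, 0.280329957480535], [0.528641306092174, 0.3271803962401551]] [0.4709 0.2782] [0.1406 0.0512 0.1405 0.0564] [-162.6246  108.2971   19.4794  -71.5958]
bar 0.79 [496.4  53.  127.3 103. ] [[428.20001220703125, 68.0], [521.2000122070312, -34.29999923706055], [563.5, 4.099999904632568], [470.5, 106.5]]
[[0.28112484993129283, 0.3600014080579551], [0.17635980644096058, 0.40326159026320346], [0.19190430761089017, 0.45490640362104234], [0.3005888093450886, 0.41428955949411866]] [0.2375 0.4081] [0.1133 0.0539 0.116  0.0577] [ 157.563    73.2488  -20.4914 -109.7243]
tip bar 0.93 [500.0, 27.5] [0.2224 0.4156 0.    ] [0.2572 0.3712 0.098 ]
tip bar 0.89 [314.2, 30.6] [0.2813 0.2452 0.    ] [0.3013 0.2437 0.098 ]
tip bar 0.61 [285.2, 218.9] [0.4724 0.279  0.    ] [0.4442 0.269  0.098 ]
screw 0.73 [ 35.6 254.7  71.2  65.4] [[-17.299999237060547, 256.5], [53.099998474121094, 213.6999969482422], [70.80000305175781, 242.8000030517578], [0.4000000059604645, 285.6000061035156]]
holder 0.94 [ 82.3 321.  164.2 198. ] [[-32.0, 265.6000061035156], [52.70000076293945, 204.1999969482422], [162.89999389648438, 356.20001220703125], [78.19999694824219, 417.6000061035156]]
tip holder 0.84 [60.4, 232.5] [0.5677 0.0426 0.    ] [0.5155 0.0921 0.098 ]
```

View pics/w1.png

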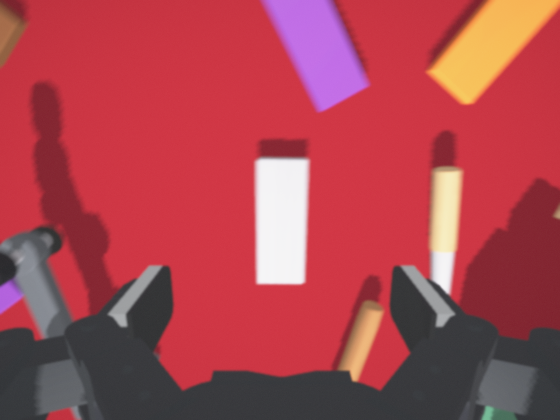

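The wrist view shows the bar centred at (285,220), lying between the open fingers, and the knob and boss on the left near (40,240). Next I'll take two closer views of the screw.

Call:
servo_tool(increments=[[-0.6,-4.8,-0.6,0,0,0,-1],[-0.6,-4.8,-0.6,0,0,0,-1],[-0.6,-4.8,-0.6,0,0,0,-1],[-0.6,-4.8,-0.6,0,0,0,-1],[-0.6,-4.8,-0.6,0,0,0,-1]])

```text
clock: 3.05
position: [0.5236, 0.0462, 0.2505]
ee_rot: [0.0, -0.159, 0.987, 0.0]
contact_force: [0.3, 0.2, 0.2]
width: 0.0855
gripper_force: 0.0
```

```bash
python3 look.py w2|grep -v bar
```

```text
3.1 [0.5283 0.0383 0.2512] [ 0.0023 -0.1567  0.9876 -0.0044] 0.08553721785624824
[[0.5482055790643708, 0.2601828507264696], [0.41097001296816527, 0.21808508851704164], [0.4013011236972407, 0.27516645162050163], [0.5382772751966193, 0.3230950552459273]] [0.4747 0.2691] [0.1435 0.0579 0.1451 0.0637] [-162.9463   99.614    19.2852  -81.032 ]
[[0.38883017686561716, -0.08967280618659507], [0.36709005921439786, -0.022343137565227517], [0.39924241941436744, -0.012042408434863327], [0.4215725861897067, -0.0810349436686508]] [ 0.3942 -0.0513] [0.0708 0.0338 0.0725 0.0339] [ 107.8948   17.764   -72.0653 -165.2214]
[[0.294675173604389, 0.20192750942930132], [0.28076021835499704, 0.24502246139108036], [0.34803274779879484, 0.28303853900728093], [0.3627918091433167, 0.2375740331592763]] [0.3216 0.2419] [0.0453 0.0773 0.0478 0.0769] [ 107.8948   29.471   -72.0151 -152.3762]
screw 0.82 [271.2 219.2  38.6  57. ] [[238.89999389648438, 209.3000030517578], [268.6000061035156, 190.39999389648438], [294.8999938964844, 231.60000610351562], [265.20001220703125, 250.5]]
screw 0.28 [43.1 40.4 81.7 80.8] [[0.0, 79.0], [0.0, 0.0], [82.0, 0.0], [82.0, 79.0]]
tip screw 0.81 [270.7, 223.6] [0.5956 0.045  0.    ] [0.5647 0.0389 0.098 ]
holder 0.96 [304.1 281.6 101.8 188.6] [[195.3000030517578, 228.39999389648438], [277.0, 183.89999389648438], [365.6000061035156, 346.8999938964844], [283.8999938964844, 391.29998779296875]]
tip holder 0.71 [269.0, 197.8] [0.5656 0.0334 0.    ] [0.5417 0.03   0.098 ]
```

View pics/w2.png

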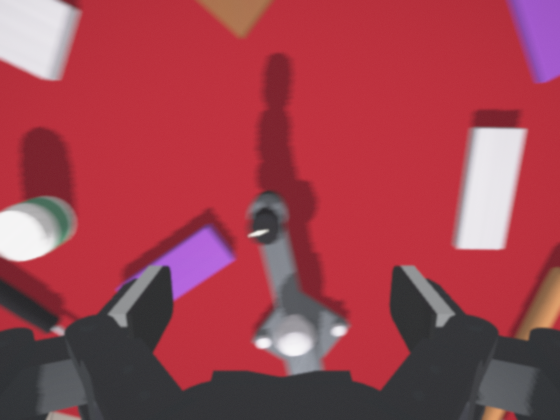

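Call:
servo_tool(increments=[[2,2,0,0,0,0,-1],[2,2,0,0,0,0,-1],[1,2,0,0,0,0,-1],[0,0,0,0,0,0,-1],[0,0,0,0,0,0,-1]])

```text
clock: 3.9
position: [0.4569, 0.0889, 0.2504]
ee_rot: [0.001, -0.16, 0.987, -0.0]
contact_force: [-0.4, -1.0, 0.3]
width: 0.0851
gripper_force: 0.0
```

```bash
python3 look.py w3
```

```text
3.95 [0.4574 0.0884 0.2503] [ 0.0006 -0.1591  0.9873 -0.0003] 0.08555781933808661
bar 0.87 [137.9 292.1 103.4  52.2] [[84.69999694824219, 314.0], [169.8000030517578, 258.6000061035156], [192.5, 293.5], [107.4000015258789, 348.8999938964844]]
[[0.7040039958009794, -0.08805920744800116], [0.5980207822402601, -0.004784401997064147], [0.6343016000153524, 0.0326725960133483], [0.7451018816351658, -0.051311346045277956]] [ 0.6704 -0.0279] [0.1348 0.0521 0.139  0.0551] [ 141.842    45.9138  -37.1612 -138.1984]
bar 0.83 [152.6  44.1 134.6  88.3] [[84.5999984741211, 0.5], [117.9000015258789, -39.099998474121094], [223.39999389648438, 49.900001525878906], [190.10000610351562, 89.4000015258789]]
[[0.35535078172146844, -0.15062200074622115], [0.3111033928240422, -0.12608655427387747], [0.3557692949332439, -0.007183619312054412], [0.4039662178983655, -0.02998198860666057]] [ 0.3565 -0.0785] [0.0506 0.127  0.0533 0.1301] [ 150.9914   69.4113  -25.3153 -111.9484]
bar 0.82 [435.4 230.4  55.5 115.4] [[402.20001220703125, 280.79998779296875], [416.79998779296875, 166.60000610351562], [465.200012207031
[... 279 characters left out ...]
   18.6949  -79.6173]
tip bar 0.98 [150.9, 22.5] [ 0.3527 -0.0892  0.    ] [ 0.3622 -0.0526  0.098 ]
tip bar 0.84 [435.4, 229.1] [0.4672 0.2889 0.    ] [0.4499 0.2371 0.098 ]
tip bar 0.76 [477.7, 59.2] [0.2777 0.2514 0.    ] [0.3048 0.2083 0.098 ]
screw 0.76 [212.9 262.9  50.1  63.6] [[183.1999969482422, 284.6000061035156], [212.39999389648438, 226.1999969482422], [242.0, 241.0], [212.8000030517578, 299.3999938964844]]
tip screw 0.62 [205.6, 273.6] [0.6113 0.04   0.    ] [0.5603 0.0464 0.098 ]
holder 0.89 [246.8 305.6 116.7 146.7] [[153.10000610351562, 270.1000061035156], [224.8000030517578, 226.1999969482422], [308.6000061035156, 363.20001220703125], [236.89999389648438, 407.1000061035156]]
```

View pics/w3.png

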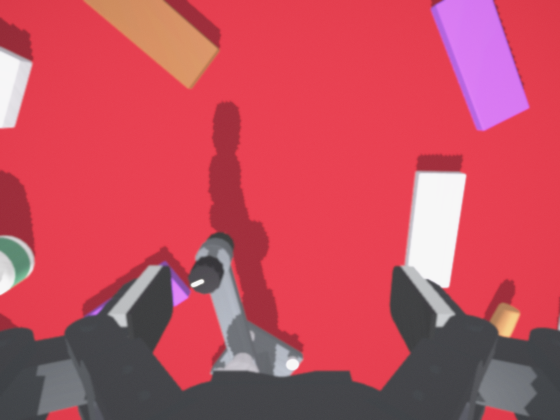

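View w2 shows the knob near (265,223), but the arm was still settling. View w3, taken at rest, shows the knob near (206,274) and the bar near (436,229). I'll take one more steady view of the screw.

Call:
servo_tool(increments=[[-2,-2.5,0,0,0,0,-1],[-2,-2.5,0,0,0,0,-1],[-1.4,-1.9,0,0,0,0,-1],[0,0,0,0,0,0,-1],[0,0,0,0,0,0,-1]])

```text
clock: 4.75
position: [0.5299, 0.0388, 0.2495]
ee_rot: [-0.001, -0.157, 0.988, 0.0]
contact_force: [-0.5, 0.5, -0.5]
width: 0.0855
gripper_force: 0.0
```

```bash
python3 look.py w4|grep -v bar; python3 - <<'E'
from h import *
K=cal('wrist'); T=cal('top'); S=cal('scene')
im=cv2.imread('pics/w4.png'); cv2.imwrite('pics/w4c.png',cv2.resize(im[150:290,190:350],None,fx=4,fy=4,interpolation=cv2.INTER_CUBIC))
E
```

```text
4.8 [0.5294 0.0391 0.2497] [-0.0007 -0.1578  0.9875  0.0004] 0.08557827161577529
[[0.2895346903814954, 0.21550141892085597], [0.2786618818444272, 0.24861404004986581], [0.34275060374157573, 0.2848851710519101], [0.35418147944525485, 0.2500279550995963]] [0.3163 0.2498] [0.0349 0.0736 0.0367 0.0733] [ 108.178    29.5078  -71.8439 -151.8942]
[[0.6866415668494644, -0.07366909744209271], [0.6009398241700477, -0.008494249289976278], [0.635765620228427, 0.032355850120821116], [0.7253809676303771, -0.03317754824373563]] [ 0.6622 -0.0207] [0.1077 0.0537 0.111  0.056 ] [ 142.7476   49.5515  -36.177  -133.7331]
[[0.5414194368079482, 0.2712524442659296], [0.4026917044729681, 0.22835538240764502], [0.3927697627067416, 0.28688680973322833], [0.5314712264220847, 0.3358228249071394]] [0.4671 0.2806] [0.1452 0.0594 0.1471 0.0653] [-162.8175   99.621    19.4336  -81.2414]
screw 0.92 [282.2 216.5  39.7  56.8] [[263.0, 187.0], [298.0, 187.0], [298.0, 241.0], [263.0, 241.0]]
tip screw 0.96 [278.4, 222.4] [0.5899 0.0564 0.    ] [0.5608 0.0475 0.098 ]
holder 0.74 [311.5 281.  103.  187.4] [[204.6999969482422, 224.8000030517578], [287.0, 181.60000610351562], [373.5, 346.70001220703125], [291.20001220703125, 389.8999938964844]]
holder 0.15 [521.8 344.8  73.7 146.5] [[482.1000061035156, 418.5], [558.2999877929688, 273.6000061035156], [584.2999877929688, 287.29998779296875], [508.1000061035156, 432.20001220703125]]
tip holder 0.71 [283.4, 196.8] [0.558  0.0522 0.    ] [0.5364 0.0442 0.098 ]
```

View pics/w4c.png

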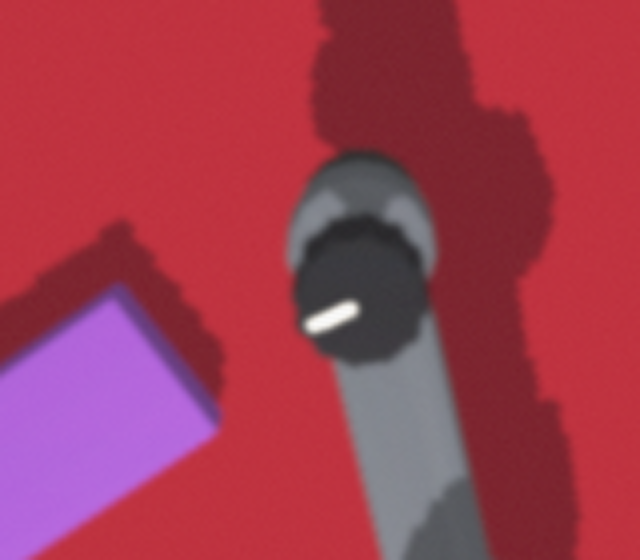

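The crop shows the round top of the knob, with its white mark, centred at full-picture pixel (281,223). The screw is therefore at about (0.560, 0.048). Next is the move to grasp the bar near its robot-side end.

```bash
python3 - <<'E'
from h import *
plan((.4215,.2658,.05),108.5,10,-1)
print(onz(cal('wrist'),(280.75,223.25),.108))
E
```

```text
[0.32,2.49,2.00,-0.00,0.00,-0.03,-1],[0.32,2.49,2.00,-0.00,0.00,-0.03,-1],[0.32,2.49,2.00,-0.00,0.00,-0.03,-1],[0.32,2.49,2.00,-0.00,0.00,-0.03,-1],[0.31,2.49,2.00,-0.00,0.00,-0.03,-1]
[0.31,2.49,2.00,-0.00,0.00,-0.03,-1],[0.31,2.49,2.00,-0.00,0.00,-0.03,-1],[0.31,2.49,2.00,-0.00,0.00,-0.03,-1],[0.31,2.49,2.00,-0.00,0.00,-0.03,-1],[0.31,2.49,2.00,-0.00,0.00,-0.03,-1]

[0.55861444 0.04917797 0.108     ]
```

Call:
servo_tool(increments=[[0.62,4.8,1,0,0,0,-1],[0.62,4.8,2,0,0,0,-1],[0.62,4.8,3,0,0,0,-1],[0.62,4.8,4,0,0,0,-1],[0.62,4.8,3,0,0,0,-1]])

```text
clock: 5.6
position: [0.4347, 0.2371, 0.1356]
ee_rot: [0.0, -0.158, 0.987, 0.0]
contact_force: [0.3, 0.1, -0.7]
width: 0.0854
gripper_force: 0.0
```

Call:
servo_tool(increments=[[0.05,0.9,3,0,0,-0.3,-1],[0,0,4,0,0,0,-1],[0,0,1.5,0,0,0,-1],[0,0,0,0,0,0,-1],[0,0,0,0,0,0,-1]])

```text
clock: 6.1
position: [0.433, 0.2446, 0.052]
ee_rot: [0.0, -0.161, 0.987, 0.0]
contact_force: [0.3, 0.8, 0.4]
width: 0.0853
gripper_force: 0.0
```

```bash
python3 look.py w5|grep -v -e screw -e holder; python3 -c "
from h import *
plan((.4215,.2658,.012),108.5,3,-1)"
```

```text
6.15 [0.4337 0.2448 0.0526] [ 0.0012 -0.1607  0.987   0.0003] 0.08504931750328795
bar 0.9 [420.   52.  141.8 103.9] [[348.1000061035156, 0.8999999761581421], [452.8999938964844, -45.5], [498.3999938964844, 57.400001525878906], [393.6000061035156, 103.69999694824219]]
[[0.3084942937786282, 0.2390304063552886], [0.27303692942294766, 0.28056435886528003], [0.30824092993766117, 0.3238840489050579], [0.3474024250371007, 0.28073674673079607]] [0.3093 0.2811] [0.0546 0.0558 0.0583 0.057 ] [ 130.4872   50.9008  -47.7724 -133.012 ]
bar 0.65 [326.1 281.4  90.9 200.3] [[275.70001220703125, 375.79998779296875], [281.20001220703125, 179.6999969482422], [371.20001220703125, 182.1999969482422], [365.70001220703125, 378.3999938964844]]
[[0.5346008799031539, 0.2749541516259093], [0.4065174808123871, 0.23604827469876669], [0.39150904622751276, 0.28566876738866304], [0.5173592040472839, 0.33315123787355366]] [0.4625 0.2825] [0.1339 0.0518 0.1345 0.0607] [-163.1036  106.8287   20.6712  -73.4974]
tip bar 0.76 [315.6, 285.0] [0.4697 0.2814 0.    ] [0.4253 0.2557 0.098 ]
[0.15,0.80,1.34,0.00,0.03,-0.01,-1],[0.15,0.80,1.34,0.00,0.03,-0.01,-1],[0.14,0.80,1.34,0.00,0.03,-0.01,-1],
```

View pics/w5.png

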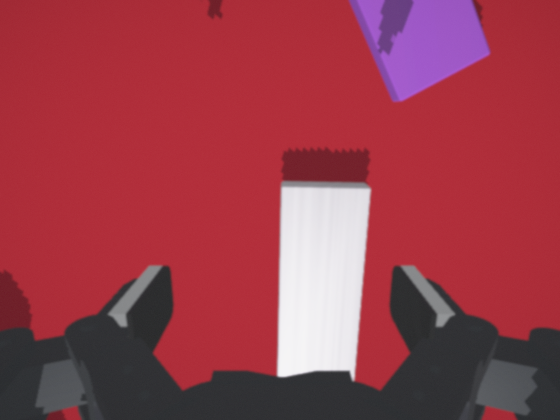

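The wrist view shows the bar's near end at (281,184) to (370,188), slightly right of the line between the fingers. I'll shift, descend and close.

Call:
servo_tool(increments=[[0.2,1.2,0,0,0,0,-1],[0.3,1.3,1.2,0,0,0,-1],[0,0,1.5,0,0,0,-1],[0,0,1.4,0,0,0,-1],[0,0,0,0,0,0,-1]])

```text
clock: 6.95
position: [0.4181, 0.2665, 0.0091]
ee_rot: [-0.002, -0.161, 0.987, -0.0]
contact_force: [-0.5, -0.5, 0.8]
width: 0.0852
gripper_force: 0.0
```

Call:
servo_tool(increments=[[0,0,0,0,0,0,1],[0,0,0,0,0,0,1],[0,0,0,0,0,0,1],[0,0,0,0,0,0,1],[0,0,0,0,0,0,1]], squeeze=40)

```text
clock: 7.45
position: [0.4203, 0.2665, 0.0109]
ee_rot: [0.0, -0.161, 0.987, 0.0]
contact_force: [0.3, -0.7, -0.4]
width: 0.0126
gripper_force: 0.0
```

```bash
python3 -c "
from h import *
s=manip.get_state();print(s['position'],s['ee_rot'],s['contact_force'],s['width'],s['gripper_force'])"
```

```text
[0.420265   0.26650003 0.0108635 ] [ 4.25881688e-04 -1.60570586e-01  9.87024256e-01  1.55843257e-04] [ 0.25433606 -0.68727334 -0.43129707] 0.012590532317125924 0.0
```

```bash
python3 -c "
from h import *
shot('wrist','w6');s=manip.get_state();print(s['position'],s['contact_force'],s['width'],s['gripper_force'])"
```

```text
[0.42013891 0.2664429  0.01074791] [-0.92514907 -0.28220437 -0.05384123] 0.004642468426002534 0.0
```

View pics/w6.png

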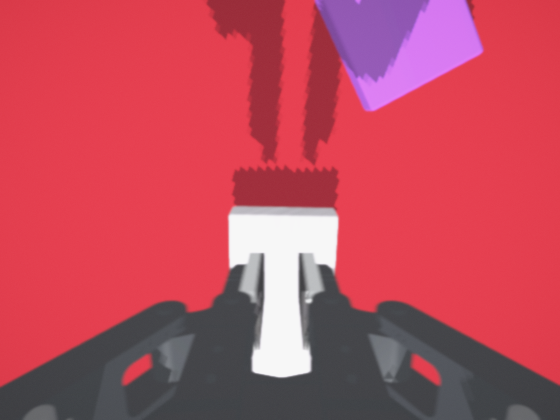

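The fingers closed above the bar without touching it, so the tips stand higher than I reckoned. I'll open and go lower in small, force-checked steps.

Call:
servo_tool(increments=[[0,0,0,0,0,0,-1],[0,0,0,0,0,0,-1],[0,0,0,0,0,0,-1],[0,0,0,0,0,0,-1],[0,0,0,0,0,0,-1]])

```text
clock: 8.0
position: [0.4199, 0.2664, 0.0104]
ee_rot: [-0.0, -0.161, 0.987, 0.0]
contact_force: [0.1, -0.5, -0.4]
width: 0.0764
gripper_force: 0.0
```

Call:
servo_tool(increments=[[0,0,0.2,0,0,0,-1],[0,0,0.2,0,0,0,-1],[0,0,0.2,0,0,0,-1],[0,0,0,0,0,0,-1],[0,0,0,0,0,0,-1]])

```text
clock: 8.5
position: [0.4199, 0.2664, 0.0043]
ee_rot: [-0.0, -0.161, 0.987, 0.0]
contact_force: [-0.4, 0.2, 0.8]
width: 0.0857
gripper_force: 0.0
```

```bash
python3 -c "
from h import *
shot('wrist','w7');s=manip.get_state();print(s['position'],s['contact_force'],s['width'],s['gripper_force'])"
```

```text
[0.419989   0.26643355 0.00443206] [-0.40025562  0.54305299  0.84391148] 0.08536047247781695 0.0
```

View pics/w7.png

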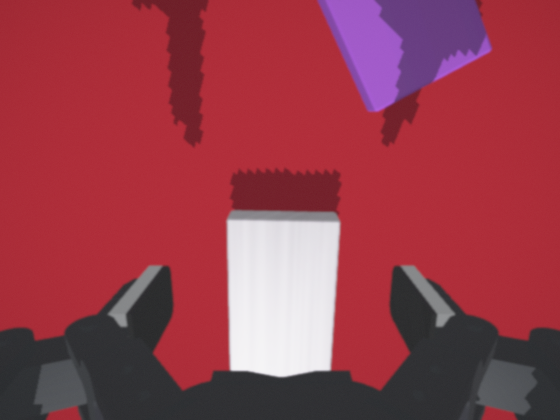

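The view shows the bar (228–340 px) centred between the fingers. The finger shadows fall far from the tips, so the tips are still some 40 mm above the bench. I'll continue down gently.

Call:
servo_tool(increments=[[0,0,0.2,0,0,0,-1],[0,0,0.2,0,0,0,-1],[0,0,0.2,0,0,0,-1],[0,0,0.2,0,0,0,-1],[0,0,0,0,0,0,-1]])

```text
clock: 9.05
position: [0.4197, 0.2663, -0.0039]
ee_rot: [-0.0, -0.161, 0.987, -0.0]
contact_force: [-0.6, 0.2, 0.1]
width: 0.0852
gripper_force: 0.0
```

```bash
python3 -c "
from h import *
s=manip.get_state();print(s['position'],s['contact_force'],s['moment'],s['width'],s['qpos'])
im=optics.get_image('wrist');
hsv=cv2.cvtColor(im,cv2.COLOR_RGB2HSV); w=(hsv[:,:,1]<60)&(hsv[:,:,2]>170); 
for r in (215,225,240,260): print(r,np.where(w[r])[0][[0,-1]])
print('top row',np.where(w[:,285])[0][:1])
im2=optics.get_image('scene'); print([ (round(r['p'],2),r['box']) for r in finder.silhouettes('bar','scene')[:4]])
"
```

```text
[ 0.4196869   0.26630545 -0.00388795] [-0.63302026  0.16720237  0.11091286] [ 0.00399688 -0.0364209   0.00201431] 0.08522648099470997 [ 4.25284808e-01  3.75902458e-01  1.96188726e+00  1.02220306e-04
  8.04500629e-01 -1.46831428e+00]Traceback (most recent call last):
  File "<string>", line 6, in <module>
    for r in (215,225,240,260): print(r,np.where(w[r])[0][[0,-1]])
                                        ~~~~~~~~~~~~~~~~~^^^^^^^^
IndexError: index 0 is out of bounds for axis 0 with size 0
```

Call:
servo_tool(increments=[[0,0,0.2,0,0,0,-1],[0,0,0.2,0,0,0,-1],[0,0,0.2,0,0,0,-1],[0,0,0.2,0,0,0,-1],[0,0,0,0,0,0,-1]])

```text
clock: 9.6
position: [0.4197, 0.2663, -0.0119]
ee_rot: [-0.0, -0.161, 0.987, -0.0]
contact_force: [0.5, 0.2, 0.0]
width: 0.0854
gripper_force: 0.0
```

Call:
servo_tool(increments=[[0,0,0.2,0,0,0,-1],[0,0,0.2,0,0,0,-1],[0,0,0.2,0,0,0,-1],[0,0,0,0,0,0,-1],[0,0,0,0,0,0,-1]])

```text
clock: 10.1
position: [0.4199, 0.2664, -0.0176]
ee_rot: [-0.0, -0.161, 0.987, 0.0]
contact_force: [0.1, 0.3, 0.9]
width: 0.0856
gripper_force: 0.0
```

```bash
python3 -c "
from h import *
s=manip.get_state();print(s['position'],s['contact_force'],s['moment'],s['width'])
im=shot('wrist','w8')
w=(im.min(2)>150)
for r in range(200,280,10):
    c=np.where(w[r])[0]; print(r,c[:1],c[-1:])
a=im.astype(int)
for c in (140,160,168):
    d=np.where(a[200:300,c].sum(1)*0+ (a[200:300,c,0]-a[200:300,c,1]<60))[0]; print(c,d[:1]+200)
sh=(a[:,:,0]<150)&(a[:,:,0]>90)&(a[:,:,1]<60)
for c in range(150,240,10): print(c,np.where(sh[:260,c])[0][-1:])
"
```

```text
[ 0.41994131  0.26640662 -0.01760086] [0.10151921 0.29208907 0.85981689] [-0.03979799  0.00153138 -0.02882489] 0.08557923306873541
200 [] []
210 [] []
220 [] []
230 [] []
240 [219] [348]
250 [219] [347]
260 [220] [346]
270 [220] [345]
140 [276]
160 [266]
168 [267]
150 [91]
160 [194]
170 [201]
180 [217]
190 [179]
200 [61]
210 [45]
220 [49]
230 [222]
```

Call:
servo_tool(increments=[[0,0,0.2,0,0,0,-1],[0,0,0.2,0,0,0,-1],[0,0,0.3,0,0,0,-1],[0,0,0,0,0,0,-1],[0,0,0,0,0,0,-1]])

```text
clock: 10.65
position: [0.4199, 0.2664, -0.0247]
ee_rot: [-0.0, -0.161, 0.987, -0.0]
contact_force: [-0.1, 0.3, -0.0]
width: 0.0852
gripper_force: 0.0
```

Call:
servo_tool(increments=[[0,0,0,0,0,0,0.1],[0,0,0,0,0,0,0.1],[0,0,0,0,0,0,0.1],[0,0,0,0,0,0,0.1],[0,0,0,0,0,0,0.1]], squeeze=30)

```text
clock: 11.15
position: [0.42, 0.2667, -0.0242]
ee_rot: [0.0, -0.16, 0.987, 0.0]
contact_force: [-1.6, 0.6, 3.7]
width: 0.0511
gripper_force: 31.8
```

The bar is gripped (51 mm opening, 32 N). Next I'll slide it sideways towards the foot, keeping it flat.

Call:
servo_tool(increments=[[0,-0.5,-0.03,0,0,0,0.1],[0.1,-1.5,0,0,0,0,0.1],[0.2,-2,0,0,0,0,0.1],[0.2,-2,0,0,0,0,0.1],[0.2,-2,0,0,0,0,0.1]], squeeze=40)

```text
clock: 11.65
position: [0.4392, 0.1892, -0.0241]
ee_rot: [0.001, -0.161, 0.987, 0.001]
contact_force: [-1.1, 7.2, 1.5]
width: 0.0509
gripper_force: 41.9
```

Call:
servo_tool(increments=[[0.2,-2,0,0,0,0,0.1],[0.2,-2,0,0,0,0,0.1],[0.2,-2,0,0,0,0,0.1],[0.2,-2,0,0,0,0,0.1],[0,0,0,0,0,0,0.1]])

```text
clock: 12.15
position: [0.4572, 0.1079, -0.0241]
ee_rot: [0.0, -0.16, 0.987, -0.001]
contact_force: [-0.4, -7.2, 3.2]
width: 0.0507
gripper_force: 42.3
```

```bash
python3 - <<'E'
from h import *
np.set_printoptions(precision=4,suppress=True)
s=manip.get_state();print(s['position'],s['contact_force'],s['moment'],s['width'])
im=shot('wrist','w9'); K=cal('wrist'); w=(im.min(2)>150)
for r in range(215,280,10):
    c=np.where(w[r])[0]; print(r,c[:1],c[-1:])
ctr=np.where(w[:300,250])[0][:1],np.where(w[:300,310])[0][:1]; print(ctr)
shot('top','t1')
for r in finder.silhouettes('bar','top')[:5]:
    rc=cv2.minAreaRect(cv2.findNonZero(r['region'].astype(np.uint8))); P=np.array([onz(cal('top'),q,.012)[:2] for q in cv2.boxPoints(rc)]); print(round(r['p'],2),P.mean(0),P.tolist())
E
```

```text
[ 0.4572  0.1079 -0.0241] [-0.3897 -7.1928  3.2241] [-1.0959 -0.0788 -0.1151] 0.05065105390965884
215 [] []
225 [] []
235 [] []
245 [220] [348]
255 [217] [348]
265 [217] [346]
275 [217] [346]
(array([240]), array([241]))
0.84 [ 0.6799 -0.0343] [[0.6393898543709593, 0.030363578937191653], [0.7541585043273282, -0.056111921525663744], [0.7200016661416978, -0.0991136284187573], [0.6058590951661137, -0.012501525606973363]]
0.7 [ 0.3539 -0.0874] [[0.35660055471047264, -0.010696821172816593], [0.40690099043870864, -0.03219350869713862], [0.35089183321550865, -0.164302111731053], [0.3010670479553126, -0.14237980708699938]]
0.67 [0.2861 0.2602] [[0.3069493260752317, 0.31883542478053517], [0.34456782353648185, 0.2802509762414325], [0.26501060661383236, 0.20155854225154118], [0.22788128624088422, 0.24011448827429666]]
0.65 [0.249  0.4076] [[0.22379978862046537, 0.44768111278028205], [0.29552442830164627, 0.41938254280663834], [0.27410912819054845, 0.3674940365664817], [0.20264642989571194, 0.3960402181527342]]
```

Call:
servo_tool(increments=[[0.1,-1,0,0,0,0,0.1],[0.1,-1.2,0,0,0,0,0.1],[0.1,-1.2,0,0,0,0,0.1],[0.1,-1.2,0,0,0,0,0.1],[0,0,0,0,0,0,0.1]])

```text
clock: 12.8
position: [0.4671, 0.0652, -0.0241]
ee_rot: [-0.0, -0.161, 0.987, 0.0]
contact_force: [-0.8, 1.2, 4.6]
width: 0.0508
gripper_force: 42.6
```

Call:
servo_tool(increments=[[0.1,-1.2,0,0,0,0,0.1],[0.1,-1.2,0,0,0,0,0.1],[0.1,-1.2,0,0,0,0,0.1],[0.1,-0.7,0,0,0,0,0.1],[0,0,0,0,0,0,0.1]])

```text
clock: 13.3
position: [0.4768, 0.0238, -0.0241]
ee_rot: [-0.0, -0.161, 0.987, 0.001]
contact_force: [-1.1, 3.0, 4.4]
width: 0.0511
gripper_force: 42.6
```

```bash
python3 - <<'E'
from h import *
np.set_printoptions(precision=4,suppress=True)
s=manip.get_state();print(s['position'],s['ee_rot'],s['contact_force'],s['moment'],s['width'])
im=shot('wrist','w10'); w=(im.min(2)>150)
for r in range(235,280,10):
    c=np.where(w[r])[0]; print(r,c[:1],c[-1:])
E
```

```text
[ 0.4768  0.0238 -0.0241] [-0.0002 -0.1606  0.987   0.0006] [-1.0938  2.9866  4.3938] [0.3724 0.1138 0.1636] 0.05110923649030965
235 [218] [345]
245 [214] [349]
255 [203] [358]
265 [196] [367]
275 [190] [372]
```

Call:
servo_tool(increments=[[0,-0.3,0,0,0,0,0.1],[0,0,0,0,0,0,0.1],[0,0,0,0,0,0,0.1],[0,0,0,0,0,0,-1],[0,0,0,0,0,0,-1]])

```text
clock: 13.85
position: [0.4781, 0.0202, -0.0244]
ee_rot: [0.0, -0.161, 0.987, -0.0]
contact_force: [-0.1, -0.0, -0.2]
width: 0.0777
gripper_force: 0.0
```

Call:
servo_tool(increments=[[0,0,0,0,0,0,-1],[0,0,0,0,0,0,-1],[1,0,-3,0,0,0,-1],[1.5,0,-4,0,0,0,-1],[1.5,0,-4,0,0,0,-1]])

```text
clock: 14.35
position: [0.4392, 0.0072, 0.0864]
ee_rot: [-0.001, -0.161, 0.987, 0.0]
contact_force: [0.3, -0.5, -0.1]
width: 0.0852
gripper_force: 0.0
```

Call:
servo_tool(increments=[[1,0,-4,0,0,0,-1],[1,0,-4,0,0,0,-1],[0,0,-4,0,0,0,-1],[0,0,-4,0,0,0,-1],[0,0,0,0,0,0,-1]])

```text
clock: 14.85
position: [0.4247, 0.0003, 0.2512]
ee_rot: [0.006, -0.16, 0.987, -0.002]
contact_force: [0.5, 0.2, 0.8]
width: 0.0855
gripper_force: 0.0
```

Call:
servo_tool(increments=[[0,0,0,0,0,0,-1],[0,0,0,0,0,0,-1],[0,0,0,0,0,0,-1],[0,0,0,0,0,0,-1],[0,0,0,0,0,0,-1]])

```text
clock: 15.35
position: [0.4208, 0.0011, 0.2449]
ee_rot: [-0.001, -0.161, 0.987, 0.0]
contact_force: [-0.1, 0.1, -1.1]
width: 0.0855
gripper_force: 0.0
```

```bash
python3 look.py w11; python3 - <<'E'
from h import *
im=cv2.imread('pics/w11.png'); s=optics.get_image('scene')[:,:,::-1]
c=cv2.resize(s[170:320,220:360],(560,600)); 
cv2.imwrite('pics/w11v.png',np.hstack([cv2.resize(im[100:420,160:400],(450,600)),c[:,100:450]]))
E
```

```text
15.4 [0.421  0.0011 0.2451] [-0.0006 -0.1607  0.987   0.0002] 0.08533891177285259
bar 0.94 [283.6 262.7  42.7 110.8] [[260.0, 317.0], [260.0, 206.0], [305.0, 206.0], [305.0, 317.0]]
[[0.5988157656965241, 0.03381928073639026], [0.46375957578016974, -0.009041201756110482], [0.44762742234095315, 0.039309488660769595], [0.5812592844624938, 0.0865491071062745]] [0.5229 0.0377] [0.1417 0.051  0.1417 0.0556] [-162.393   108.4512   19.4688  -71.5847]
bar 0.74 [201.8 347.6  93.4  74.7] [[153.3000030517578, 352.3999938964844], [227.39999389648438, 304.8999938964844], [250.39999389648438, 340.8999938964844], [176.39999389648438, 388.29998779296875]]
[[0.6899358312390469, -0.07945075922957942], [0.5955571094830167, -0.009072709575066356], [0.6349243636308435, 0.03260289941122732], [0.7338417330199758, -0.03827906714130813]] [ 0.6636 -0.0235] [0.1177 0.0573 0.1217 0.0602] [ 143.2882   46.6315  -35.6245 -136.8407]
bar 0.73 [220.5  84.9 133.4 129.9] [[148.1999969482422, 56.20000076293945], [181.60000610351562, 16.799999237060547], [290.0, 108.5], [256.6000061035156, 148.0]]
[[0.3495398372837518, -0
[... 210 characters left out ...]
3279   69.4363  -22.6021 -111.9256]
tip bar 0.95 [222.5, 88.2] [ 0.3552 -0.0868  0.    ] [ 0.3557 -0.071   0.098 ]
tip bar 0.86 [192.0, 350.2] [ 0.6831 -0.0342  0.    ] [ 0.606  -0.0309  0.098 ]
tip bar 0.84 [282.4, 262.9] [0.5279 0.0393 0.    ] [0.4875 0.0252 0.098 ]
screw 0.77 [282.6 320.4  39.1  73.6] [[265.0, 284.0], [297.0, 284.0], [297.0, 354.0], [265.0, 354.0]]
tip screw 0.9 [277.0, 333.9] [0.6245 0.0643 0.    ] [0.5613 0.0443 0.098 ]
holder 0.94 [289.6 330.8  52.1  92.9] [[254.5, 287.6000061035156], [292.5, 280.1000061035156], [310.29998779296875, 370.70001220703125], [272.29998779296875, 378.20001220703125]]
tip holder 0.9 [279.6, 288.3] [0.5615 0.0469 0.    ] [0.5132 0.031  0.098 ]
```

View pics/w11v.png

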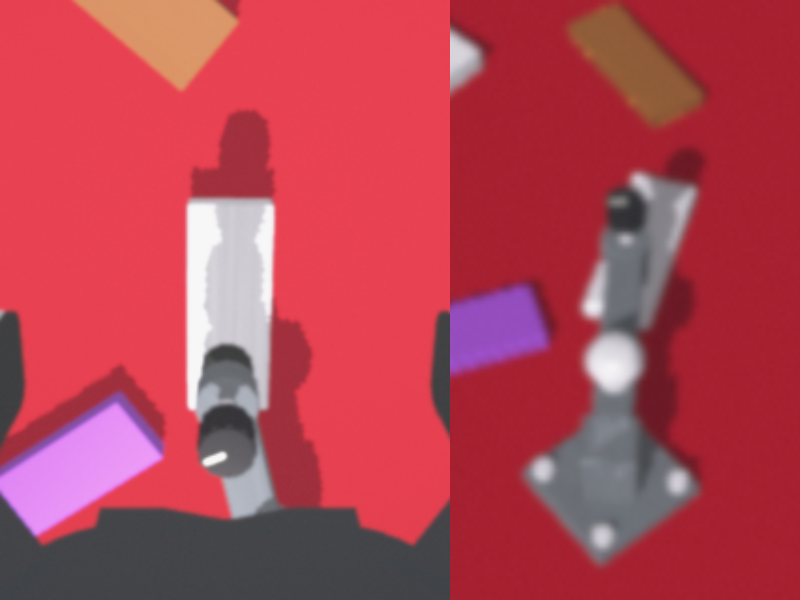

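The bar lies under the foot. In the left panel the pad (centre about 229 px) sits within the bar's width (187–272 px), and the bar's end shows beyond the pad. Next I'll go to the knob.

Call:
servo_tool(increments=[[-3,0,0,0,0,0,-1],[-3,0,0,0,0,0,-1],[-3,0,1,0,0,0,-1],[-3,0,2,0,0,0,-1],[-2.67,-0.1,2.5,0,0,0,-1]])

```text
clock: 16.25
position: [0.563, 0.0472, 0.1911]
ee_rot: [0.002, -0.161, 0.987, -0.0]
contact_force: [-0.1, 0.3, 0.0]
width: 0.0855
gripper_force: 0.0
```

Call:
servo_tool(increments=[[0,0,2.5,0,0,0,-1],[0,0,2,0,0,0,-1],[0,0,0,0,0,0,-1],[0,0,0,0,0,0,-1],[0,0,0,0,0,0,-1]])

```text
clock: 16.75
position: [0.5617, 0.0466, 0.1473]
ee_rot: [0.001, -0.161, 0.987, -0.0]
contact_force: [0.8, -0.0, -0.4]
width: 0.0855
gripper_force: 0.0
```

```bash
python3 - <<'E'
from h import *
np.set_printoptions(precision=4,suppress=True)
s=manip.get_state();print(s['position'],s['contact_force'],s['moment'],s['qpos'])
shot('top','t2');K=cal('top')
for r in finder.tip_of('screw','top')[:2]: print(r['p'],onz(K,r['at'],.097))
shot('scene','s2');K=cal('scene')
for r in finder.tip_of('screw','scene')[:2]: print(r['p'],onz(K,r['at'],.097))
plan((.5605,.0465,.064),108.4,4,-1)
E
```

```text
[0.5617 0.0466 0.1473] [ 0.7584 -0.0152 -0.4292] [-0.0504 -0.021   0.0082] [-0.0408  0.2955  1.6256  0.0001  1.2176 -1.9342]
0.41 [0.5622 0.0478 0.097 ]
0.64 [0.5531 0.046  0.097 ]
[0.02,0.00,2.07,-0.01,0.03,0.02,-1],[0.02,0.00,2.07,-0.01,0.03,0.02,-1],[0.02,0.00,2.07,-0.01,0.03,0.02,-1],[0.02,0.00,2.07,-0.01,0.03,0.02,-1],
```

Call:
servo_tool(increments=[[0.1,0,2,0,0,-8,-1],[0,0,2,0,0,-8,-1],[0,0,2,0,0,-8,-1],[0,0,2,0,0,-8,-1],[0,0,0.2,0,0,0,-1]])

```text
clock: 17.45
position: [0.5578, 0.0464, 0.062]
ee_rot: [-0.002, -0.426, 0.905, 0.001]
contact_force: [-0.2, -0.1, 0.2]
width: 0.0858
gripper_force: 0.0
```

Call:
servo_tool(increments=[[0,0,0,0,0,0,0.1],[0,0,0,0,0,0,1],[0,0,0,0,0,0,1],[0,0,0,0,0,0,1],[0,0,0,0,0,0,1]], squeeze=20)

```text
clock: 17.95
position: [0.5602, 0.0465, 0.0648]
ee_rot: [0.001, -0.426, 0.905, -0.0]
contact_force: [-1.6, 0.6, 3.9]
width: 0.029
gripper_force: 22.2
```

```bash
cat > st.py <<'E'
from h import *
np.set_printoptions(precision=3,suppress=True)
s=manip.get_state();print(round(s['clock'],2),s['position'],'F',s['contact_force'],'M',s['moment'],'w',s['width'],s['gripper_force'],'q6',s['qpos'][5],'yaw',np.degrees(np.arctan2(*R0().apply([0,1,0])[1::-1])),'t6',s['effort'][5])
E
python3 st.py
```

```text
17.95 [0.56  0.047 0.065] F [-1.587  0.623  3.864] M [ 0.092  0.088 -0.057] w 0.02895258213138186 22.244735062122345 q6 -2.492956014704108 yaw 140.46255604996398 t6 -0.012673890742007643
```

Call:
servo_tool(increments=[[0,0,0.01,0,0,8,1],[0,0,0.015,0,0,8,1],[0,0,0.015,0,0,8,1],[0,0,0.015,0,0,8,1],[0,0,0.01,0,0,8,1]])

```text
clock: 18.45
position: [0.5597, 0.0474, 0.0641]
ee_rot: [0.0, -0.088, 0.996, 0.001]
contact_force: [-1.9, 2.5, 6.6]
width: 0.0293
gripper_force: 22.4
```

```bash
python3 st.py
```

```text
18.45 [0.56  0.047 0.064] F [-1.872  2.502  6.636] M [0.507 0.324 0.066] w 0.02933002775822312 22.350375652313232 q6 -1.7892099950507745 yaw 100.12190977841887 t6 -1.1238080263137817
```

Call:
servo_tool(increments=[[0,0,0.01,0,0,4,1],[0,0,0.01,0,0,4,1],[0,0,0.01,0,0,4,1],[0,0,0,0,0,4,1],[0,0,0,0,0,0,1]])

```text
clock: 18.95
position: [0.5597, 0.0478, 0.0639]
ee_rot: [0.0, 0.049, 0.999, 0.001]
contact_force: [-2.2, 3.7, 6.0]
width: 0.0291
gripper_force: 22.4
```

```bash
python3 st.py
```

```text
18.95 [0.56  0.048 0.064] F [-2.199  3.712  5.969] M [ 0.552  0.247 -0.052] w 0.029062453404649368 22.374428808689117 q6 -1.5145251212739295 yaw 84.37699788142083 t6 0.2301345393061638
```

```bash
cat > m.py <<'E'
from h import *
np.set_printoptions(precision=3,suppress=True)
L=[]
for i in range(4):
    s=manip.get_state(); L.append([s['moment'][2],s['effort'][5],*s['contact_force']]); optics.get_image('wrist')
L=np.array(L); print('q6 %.3f z %.4f w %.4f'%(s['qpos'][5],s['position'][2],s['width']),'mean',L.mean(0),'sd',L.std(0),s['moment'],s['clock'])
E
python3 m.py
```

```text
q6 -1.516 z 0.0639 w 0.0290 mean [-0.043  0.058 -2.     3.551  5.57 ] sd [0.009 0.101 0.172 0.196 0.529] [ 0.516  0.284 -0.028] 19.1
```

Call:
servo_tool(increments=[[0,0,0.005,0,0,3,1],[0,0,0.005,0,0,3,1],[0,0,0.005,0,0,3,1],[0,0,0.005,0,0,3,1],[0,0,0,0,0,0,1]])

```text
clock: 19.65
position: [0.5598, 0.0481, 0.0637]
ee_rot: [0.0, 0.153, 0.988, 0.001]
contact_force: [-1.8, 3.8, 5.1]
width: 0.0292
gripper_force: 22.4
```

```bash
python3 m.py
```

```text
q6 -1.306 z 0.0637 w 0.0288 mean [-0.021  0.039 -1.813  4.567  5.364] sd [0.019 0.076 0.3   0.675 0.453] [0.723 0.24  0.007] 19.8
```

Call:
servo_tool(increments=[[0,0,0.005,0,0,3,1],[0,0,0.005,0,0,3,1],[0,0,0.005,0,0,3,1],[0,0,0.005,0,0,3,1],[0,0,0,0,0,0,1]])

```text
clock: 20.35
position: [0.5599, 0.0483, 0.0635]
ee_rot: [0.0, 0.256, 0.967, 0.002]
contact_force: [-1.6, 5.5, 6.0]
width: 0.0289
gripper_force: 22.4
```

```bash
python3 m.py
```

```text
q6 -1.097 z 0.0635 w 0.0295 mean [ 0.009  0.039 -1.458  5.033  5.523] sd [0.013 0.076 0.671 0.467 0.612] [0.771 0.192 0.022] 20.5
```

Call:
servo_tool(increments=[[0,0,0.005,0,0,3,1],[0,0,0.005,0,0,3,1],[0,0,0.005,0,0,3,1],[0,0,0.005,0,0,2,1],[0,0,0,0,0,0,1]])

```text
clock: 21.05
position: [0.56, 0.0485, 0.0633]
ee_rot: [0.0, 0.347, 0.938, 0.002]
contact_force: [-0.4, 5.1, 4.6]
width: 0.0291
gripper_force: 22.3
```

```bash
python3 m.py
```

```text
q6 -0.905 z 0.0633 w 0.0292 mean [ 0.002  0.019 -0.299  6.034  5.109] sd [0.044 0.051 0.195 0.566 0.375] [ 0.847  0.17  -0.025] 21.2
```

Call:
servo_tool(increments=[[0.05,0.05,0.005,0,0,3,1],[0.05,0.05,0.005,0,0,3,1],[0,0,0.005,0,0,3,1],[0,0,0.005,0,0,2,1],[0,0,0,0,0,0,1]])

```text
clock: 21.75
position: [0.5602, 0.0487, 0.0631]
ee_rot: [0.0, 0.435, 0.9, 0.001]
contact_force: [0.1, 1.9, 4.6]
width: 0.0292
gripper_force: 22.3
```

```bash
python3 m.py
```

```text
q6 -0.710 z 0.0631 w 0.0296 mean [-0.021  0.014 -0.246  1.968  5.322] sd [0.018 0.047 0.219 0.401 0.419] [ 0.429  0.188 -0.024] 21.9
```

Free turning so far, with a baseline around −0.02 N·m. I'll continue.

Call:
servo_tool(increments=[[0,0,0.005,0,0,3,1],[0,0,0.005,0,0,3,1],[0,0,0.005,0,0,3,1],[0,0,0.005,0,0,2,1],[0,0,0,0,0,0,1]])

```text
clock: 22.45
position: [0.5605, 0.0489, 0.0629]
ee_rot: [0.001, 0.519, 0.855, 0.001]
contact_force: [-0.9, 3.1, 5.5]
width: 0.0292
gripper_force: 22.3
```

```bash
python3 m.py
```

```text
q6 -0.519 z 0.0629 w 0.0290 mean [-0.017  0.02  -0.785  3.401  5.535] sd [0.027 0.056 0.22  0.361 0.399] [0.582 0.083 0.01 ] 22.6
```

Call:
servo_tool(increments=[[0,0,0.005,0,0,3,1],[0,0,0.005,0,0,3,1],[0,0,0.005,0,0,3,1],[0,0,0.005,0,0,2,1],[0,0,0,0,0,0,1]])

```text
clock: 23.15
position: [0.5607, 0.049, 0.0628]
ee_rot: [0.001, 0.599, 0.801, 0.002]
contact_force: [0.4, 3.9, 5.7]
width: 0.0291
gripper_force: 22.3
```

```bash
python3 m.py
```

```text
q6 -0.327 z 0.0628 w 0.0294 mean [-0.023  0.016  0.448  4.1    5.772] sd [0.021 0.051 0.564 0.15  0.508] [ 0.602  0.101 -0.049] 23.3
```

Call:
servo_tool(increments=[[0.05,0.02,0.005,0,0,3,1],[0.05,0.02,0.005,0,0,3,1],[0,0,0.005,0,0,3,1],[0,0,0.005,0,0,2,1],[0,0,0,0,0,0,1]])

```text
clock: 23.85
position: [0.561, 0.049, 0.0626]
ee_rot: [0.001, 0.673, 0.74, 0.001]
contact_force: [1.2, 1.5, 4.5]
width: 0.029
gripper_force: 22.3
```

```bash
python3 m.py
```

```text
q6 -0.133 z 0.0626 w 0.0292 mean [-0.025  0.015  0.373  1.485  4.996] sd [0.013 0.051 0.695 0.099 0.528] [ 0.2   -0.003 -0.023] 24.0
```

Call:
servo_tool(increments=[[0,0,0.005,0,0,3,1],[0,0,0.005,0,0,3,1],[0,0,0.005,0,0,3,1],[0,0,0.005,0,0,2,1],[0,0,0,0,0,0,1]])

```text
clock: 24.55
position: [0.5613, 0.049, 0.0624]
ee_rot: [0.001, 0.74, 0.672, 0.001]
contact_force: [0.7, 2.0, 4.3]
width: 0.0292
gripper_force: 22.3
```

```bash
python3 m.py
```

```text
q6 0.059 z 0.0624 w 0.0286 mean [-0.02   0.022  0.91   1.293  5.164] sd [0.029 0.059 0.289 0.576 0.689] [ 0.257 -0.047 -0.018] 24.7
```

Call:
servo_tool(increments=[[0,0,0.005,0,0,3,1],[0,0,0.005,0,0,3,1],[0,0,0.005,0,0,3,1],[0,0,0.005,0,0,2,1],[0,0,0,0,0,0,1]])

```text
clock: 25.25
position: [0.5616, 0.049, 0.0622]
ee_rot: [0.001, 0.801, 0.598, 0.002]
contact_force: [1.2, 2.0, 6.0]
width: 0.0288
gripper_force: 22.3
```

```bash
sed -i 's/range(4)/range(3)/' m.py; python3 m.py
```

```text
q6 0.251 z 0.0622 w 0.0289 mean [-0.038  0.028  1.204  1.066  5.584] sd [0.028 0.053 0.575 0.659 0.491] [ 0.225 -0.079  0.001] 25.35
```

Call:
servo_tool(increments=[[0,0,0.005,0,0,3,1],[0,0,0.005,0,0,3,1],[0,0,0.005,0,0,3,1],[0,0,0.005,0,0,2,1],[0,0,0,0,0,0,1]])

```text
clock: 25.9
position: [0.5618, 0.0489, 0.062]
ee_rot: [0.001, 0.855, 0.519, 0.002]
contact_force: [1.8, 0.5, 5.6]
width: 0.0292
gripper_force: 22.3
```

```bash
python3 m.py
```

```text
q6 0.442 z 0.0620 w 0.0290 mean [-0.029  0.029  1.53   1.185  5.154] sd [0.025 0.053 0.364 0.552 0.296] [ 0.182 -0.202 -0.064] 26.0
```

Call:
servo_tool(increments=[[0,0,0.005,0,0,3,1],[0,0,0.005,0,0,3,1],[0,0,0.005,0,0,3,1],[0,0,0.005,0,0,2,1],[0,0,0,0,0,0,1]])

```text
clock: 26.55
position: [0.5621, 0.0487, 0.0619]
ee_rot: [0.001, 0.901, 0.434, 0.002]
contact_force: [2.7, 0.4, 4.7]
width: 0.0289
gripper_force: 22.3
```

```bash
python3 m.py
```

```text
q6 0.634 z 0.0619 w 0.0289 mean [-0.056  0.028  2.207  0.148  5.314] sd [0.031 0.053 0.398 0.73  0.412] [ 0.084 -0.259 -0.099] 26.65
```

Call:
servo_tool(increments=[[0,0,0.005,0,0,3,1],[0,0,0.005,0,0,3,1],[0,0,0.005,0,0,3,1],[0,0,0.005,0,0,2,1],[0,0,0,0,0,0,1]])

```text
clock: 27.2
position: [0.5623, 0.0485, 0.0619]
ee_rot: [0.001, 0.938, 0.346, 0.003]
contact_force: [1.9, 0.5, 5.8]
width: 0.0291
gripper_force: 22.4
```

```bash
python3 m.py
```

```text
q6 0.826 z 0.0619 w 0.0288 mean [-0.032  0.06   2.358  0.302  5.797] sd [0.012 0.056 0.323 0.146 0.51 ] [ 0.038 -0.319 -0.035] 27.3
```

Call:
servo_tool(increments=[[0,0,0.005,0,0,2,1],[0,0,0.005,0,0,2,1],[0,0,0,0,0,2,1],[0,0,0,0,0,0,1],[0,0,0,0,0,0,1]])

```text
clock: 27.85
position: [0.5624, 0.0484, 0.0619]
ee_rot: [0.001, 0.955, 0.297, 0.003]
contact_force: [2.7, -0.1, 6.1]
width: 0.029
gripper_force: 22.4
```

```bash
python3 m.py; python3 st.py
```

```text
q6 0.931 z 0.0619 w 0.0290 mean [ 0.065  0.051  2.753 -0.811  6.231] sd [0.027 0.001 0.358 0.473 0.166] [ 0.045 -0.307  0.094] 27.95
28.0 [0.562 0.048 0.062] F [ 2.08  -0.269  5.808] M [ 0.007 -0.275  0.03 ] w 0.029187259601303944 22.41094172000885 q6 0.9309166862853456 yaw -55.446996173936675 t6 0.05040935939177871
```

Call:
servo_tool(increments=[[0,0,0,0,0,2,1],[0,0,0.005,0,0,2,1],[0,0,0,0,0,1,1],[0,0,0,0,0,0,1],[0,0,0,0,0,0,1]])

```text
clock: 28.5
position: [0.5624, 0.0483, 0.0619]
ee_rot: [0.001, 0.967, 0.255, 0.003]
contact_force: [2.0, 0.0, 6.1]
width: 0.0291
gripper_force: 22.4
```

```bash
sed -i 's/range(3)/range(4)/' m.py; python3 m.py
```

```text
q6 1.018 z 0.0619 w 0.0290 mean [ 0.114  0.117  2.128 -0.677  6.034] sd [0.023 0.001 0.662 0.442 0.435] [-0.007 -0.266  0.089] 28.65
```

The torque is now climbing steadily (0.05 to 0.117 N·m over the last 5°), so the pad touches with a few newtons. I'll let go and retreat.

Call:
servo_tool(increments=[[0,0,0,0,0,0,-1],[0,0,0,0,0,0,-1],[0,0,0,0,0,0,-1],[0,0,0,0,0,0,-1],[0,0,0,0,0,0,-1]])

```text
clock: 29.2
position: [0.5594, 0.0489, 0.06]
ee_rot: [-0.0, 0.967, 0.255, -0.0]
contact_force: [0.5, -0.3, -0.1]
width: 0.0852
gripper_force: 0.0
```

Call:
servo_tool(increments=[[0,0,0,0,0,0,-1],[0,0,-2,0,0,0,-1],[0,0,-4,0,0,0,-1],[0,0,-4,0,0,0,-1],[0,0,-4,0,0,0,-1]])

```text
clock: 29.7
position: [0.5594, 0.0489, 0.2016]
ee_rot: [-0.0, 0.967, 0.255, -0.0]
contact_force: [0.6, 0.7, -0.1]
width: 0.0851
gripper_force: 0.0
```

Call:
servo_tool(increments=[[0,0,-3,0,0,0,-1],[0,0,-2,0,0,0,-1],[0,0,0,0,0,0,-1],[0,0,0,0,0,0,-1],[0,0,0,0,0,0,-1]])

```text
clock: 30.2
position: [0.5587, 0.0489, 0.2485]
ee_rot: [-0.001, 0.967, 0.255, -0.002]
contact_force: [0.7, 1.1, 0.1]
width: 0.0856
gripper_force: 0.0
```

```bash
python3 st.py; python3 - <<'E'
from h import *
for c in ('scene','top','wrist'):
    shot(c,'end_'+c); K=cal(c)
    for r in finder.silhouettes('bar',c)[:6]:
        rc=cv2.minAreaRect(cv2.findNonZero(r['region'].astype(np.uint8))); P=np.array([onz(K,q,.012)[:2] for q in cv2.boxPoints(rc)]); print(c,round(r['p'],2),P.mean(0).round(4),P.round(3).tolist())
    for l in('screw','holder'):
        for r in finder.tip_of(l,c)[:2]: print(c,l,round(r['p'],2),onz(K,r['at'],.094 if l=='screw' else 0).round(4))
E
```

```text
30.2 [0.559 0.049 0.249] F [0.694 1.052 0.15 ] M [ 0.019  0.062 -0.062] w 0.08559268609683567 0.0 q6 1.0191611734475166 yaw -60.50621155932519 t6 -0.00011954889941989677
scene 0.82 [ 0.6821 -0.0314] [[0.72, -0.098], [0.605, -0.013], [0.646, 0.034], [0.757, -0.049]]
scene 0.8 [ 0.356  -0.0873] [[0.362, -0.158], [0.297, -0.159], [0.352, -0.015], [0.412, -0.017]]
scene 0.79 [0.2205 0.4205] [[0.278, 0.368], [0.121, 0.424], [0.167, 0.473], [0.317, 0.417]]
scene 0.57 [0.2813 0.2498] [[0.261, 0.178], [0.197, 0.203], [0.305, 0.321], [0.363, 0.296]]
scene 0.52 [0.5259 0.0394] [[0.603, 0.034], [0.455, -0.012], [0.45, 0.047], [0.596, 0.088]]
scene screw 0.65 [0.5491 0.0472 0.094 ]
scene screw 0.55 [ 0.844  -0.0846  0.094 ]
scene holder 0.92 [0.5551 0.0422 0.    ]
top 0.94 [ 0.6837 -0.0386] [[0.646, 0.018], [0.751, -0.053], [0.721, -0.095], [0.617, -0.024]]
top 0.92 [0.2778 0.2488] [[0.306, 0.319], [0.346, 0.281], [0.25, 0.179], [0.21, 0.216]]
top 0.66 [ 0.3527 -0.0896] [[0.352, -0.014], [0.405, -0.035], [0.353, -0.165], [0.301, -0.144]]
top 0.56 [0.2167 0.419 ] [[0.16, 0.469], [0.293, 0.42], [0.273, 0.369], [0.141, 0.418]]
top screw 0.46 [0.5571 0.054  0.094 ]
top holder 0.64 [0.5545 0.0397 0.    ]
top holder 0.2 [0.5788 0.0495 0.    ]
wrist 0.92 [ 0.3607 -0.0743] [[0.355, -0.011], [0.41, -0.025], [0.368, -0.137], [0.31, -0.125]]
wrist 0.71 [ 0.6816 -0.0336] [[0.639, 0.032], [0.752, -0.054], [0.727, -0.1], [0.608, -0.013]]
wrist 0.6 [0.525  0.0367] [[0.449, 0.041], [0.585, 0.084], [0.601, 0.034], [0.466, -0.013]]
wrist 0.59 [0.2794 0.2471] [[0.302, 0.317], [0.355, 0.282], [0.26, 0.177], [0.2, 0.213]]
wrist screw 0.59 [0.559  0.0476 0.094 ]
wrist holder 0.89 [0.5597 0.0486 0.    ]
```

```bash
python3 -c "
from rig import manip
print(manip.sign_off())"
```

```text
the job is handed in; nothing more can be done
None
```

I handed the job in after about 30 s of robot time: the bar lies flat with its centre about 37 mm from the screw axis, so the whole pad is over it, and the foot is screwed down to a light touch that I put at roughly 4 N from the torque rise; the hand has let go, and nothing else appears to have been touched.

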